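# Free-run check of a spectrometer sample carousel

### The job

Do the free-run check on the sample carousel: set it turning at about one turn in six seconds, let go, and let it coast freely for a good six seconds while the open gripper follows round with the ball knob, centred on the ball to within 3 cm and close at its height, ready to catch it but touching nothing of the carousel. Then stop the carousel, leave it at rest with the ball knob in line with the index pointer, and let go. Never whirl it faster than one turn a second, and leave everything else on the bench where it stands.

Things in the scene. Friction and masses are not known exactly. Their poses are not given: they have to be found in the camera images.
- stand: Grey round loading stand fixed to the bench: base plate 300 mm across, 18 mm tall, with a bearing column in its middle. Origin on the bench surface, on the carousel's turning axis; z up. Its -x axis points from the axis to the index pointer.
- pointer_tip (a point): Tip of the index pointer, a flat horizontal steel wedge that points at the axis, carried over the disc's rim by an upright bracket of the stand. The tip is 138 mm from the axis and 89 mm above the bench; behind it the wedge widens to 40 mm; the bracket stands 170 to 182 mm from the axis, 40 mm wide, up to 92 mm above the bench.
- index_point (a point): Empty point of the stand in line with the pointer, 112 mm from the axis and 142 mm above the bench: here the ball knob's centre is when the knob is in line with the pointer.
- carousel: Aluminium disc, 300 mm across, 10 mm thick, level on the stand's bearing. Origin on the turning axis under the disc, 60 mm above the bench; its -x axis points to the ball knob. Turns without limit either way. Nominal 2.4 kg, inertia 0.027 kg m2, both 0.7 to 1.4 times that with the load; bearing drag 0.0012 N m plus 0.0012 N m per rad/s: from 1.05 rad/s it coasts down to 0.4-0.7 in 6 s.
- carousel_hub (a point): Top of the black centre cap of the carousel, 48 mm across, 98 mm above the bench. Round it, in a ring of 112 mm radius, stand nine steel cup holders (52 mm across, tops 100 mm above the bench, some with white sample cups fixed in them reaching 107 mm) and, at the tenth place, the ball knob, one every 36 degrees.
- knob (a point): Centre of the black ball knob by which the carousel is turned: ball 32 mm across that revolves on a 12 mm steel post like a crank handle, centre 112 mm from the axis and 142 mm above the bench. Neighbouring holders are 69 mm away, at most 107 mm tall. Followed while the TCP is within 30 mm of this point in plan and less than 60 mm above it. It runs from a finger that hits it: close slowly.
- cup_a: Bystander: loose white sample cup, 45 mm across, 34 mm tall, origin under its centre.
- cup_b: Bystander: loose white sample cup, 45 mm across, 34 mm tall, origin under its centre.
- holder: Bystander: loose steel cup holder ring, 52 mm across, 30 mm tall, origin under its centre.
- jar: Bystander: loose clear jar with white cap, 60 mm across, 85 mm tall, origin under its centre.
- die: Bystander: steel pellet die with a plunger, 68 mm across, 68 mm tall, origin under its centre.
- spatula: Bystander: narrow steel lab spatula lying flat, 170 mm long along its x axis, 14 mm wide, 5 mm thick, origin under its middle.
- film_roll: Bystander: upright roll of film, 76 mm across, 65 mm tall, origin under its centre.

How it is judged:
By the outcome, as a careful person would: the job done as asked, in the order asked, and still so for the second after the job is handed in, with the robot touching nothing.
It also fails if it takes over 67 s, if anything falls off the work surface, if the arm or the gripper's body presses on something with over 40 N, if the wrist force passes 120 N, or if a joint passes its speed limit or range.

### The arm

A 7-joint arm with a two-finger parallel gripper is mounted at the origin on the work surface. World frame = base frame: x ahead of the robot, y to its left, z up, the work surface at z = 0. Lengths are in m, angles in rad, forces in N, time in s.
With the tool pointing down it reaches from about 0.425 to 1.025 m from the base axis. Payload 3.6 kg.
Tool frame: the origin (TCP) lies between the finger pads, 19 mm behind the fingertips; this is the grasp point; z points along the fingers, y is the line along which they close (so a half turn about z gives the same grasp; the last joint's range is limited). The gripper opens to 85 mm and grips with 20 to 120 N. Pads are 22 mm wide; open, the fingers measure 114 mm over their backs; the gripper's body (76 mm by 85 mm) begins 54 mm behind the grasp point. The pads swing forward as they close: fully open they stand 13 mm farther back than shut.
Start: joints at [-1.341, 0.591, 0.048, 1.609, -0.033, 0.943, -0.034], TCP at [0.23, 0.688, 0.25] pointing down, gripper open.
Joint ranges: [-2.69, 2.69], [-0.47, 2.24], [-1.27, 1.36], [0.19, 2.51], [-1.53, 4.68], [0.08, 2.07], [-3.09, 3.09]. Speed limits (rad/s): [2.57, 2.57, 3.14, 3.14, 3.14, 3.14, 3.14].

### API

Orientations are given as a unit quaternion [x, y, z, w].
In Python, from bench import * gives the robot as it stands.
- The arm moves only by the tool drive_tool, never from a script. Its argument "deltas" is a list of rows, each a list of 3 entries, a list of its own where there are three numbers: the opening, from 0 (shut) to 1 (fully open), then the shift along the tool's x, y, z in cm, then the turn, a rotation vector about the tool's x, y, z in degrees. A call has 1 to 20 rows; each row is the pose to reach, as a shift and turn from the pose commanded when the call began, along the tool's axes at that moment; what a row does not reach only later rows make up. A row lasts 1/8 s, in which the tool goes at most 62.5 mm and 10.7 degrees, less where a joint would pass 70% of its speed; a pose out of reach is approached as far as the arm can. A call with a gripper value outside its range is refused whole. The fingers move at their own pace and stop on an object; "newtons" is the grip in N (left out, the last holds). Time passes only in rows, so rows that repeat a pose let the fingers close. It gives the time, the measured TCP pose, the force, the opening and the grip force at its end, in the units of the state.
- observe(): the state, without advancing time (a new reading comes with each control period).
- capture(name): name is "side" or "top" or "wrist"; returns the picture (480x640x3 uint8, red, green, blue); there is no depth.
- calibration(name): a dict with "fx", "fy", "cx", "cy" (pixels), "dist_coeffs" ([k1, k2, p1, p2, k3] as OpenCV has them; the pictures are not rectified), "world_from_camera" (4x4, takes a point from camera to world coordinates). Camera axes: x right, y down, z forward; pixel columns grow to the right and rows downward; lengths in m; the calibration is good to about 2 mm. A picture is of the moment at which its call begins: read the wrist's pose just before it. calibration takes no time and is no camera call; for the wrist camera it gives the pose at the moment of the call.
- finish_job(): hands the job in; it is judged then, once.
The state is a dict: "clock": time; "q": joint angles; "joint_velocities": joint speeds; "joint_efforts": joint torques, N m; "eef_pos": TCP position; "ee_rot": TCP orientation; "ft_force": force on the tool from outside, world axes, zero at the start; "wrist_torque": the same for the moment, N m; "width": opening from 0.0 (shut) to 1.0 (fully open); "gripper_force": force on a finger pad.
Only numpy, scipy, OpenCV 4.12 (cv2) and the standard library are available. Lean on these libraries where they do the work, as an engineer would, in place of code of your own. Each camera call takes 0.05 s, during which the arm holds its last target. There are 200 camera calls.

## Working session

There is one attempt and no reset: what is moved stays moved. The work goes in short steps, Python scripts to look and compute and a tool call to move; the robot and the scene stay as the last step left them, time stands still between calls to the robot, and variables do not carry over. Pictures are saved under pics/ and viewed, at most 10 in all, crops included, and the job is handed in when it is done.

Besides the shell and the picture viewer there is one more tool, called after ">>>" as name(argument=value, ...), one argument or row to a line, values as JSON. drive_tool: Moves the arm, as the interface text tells. Its arguments: {"type":"object","properties":{"deltas":{"type":"array","items":{"type":"array"}},"newtons":{"type":"number"}},"required":["deltas"]}

```bash
ls; mkdir -p pics; python3 - <<'E'
from bench import *
import cv2
for n in ["top","side"]:
    im=capture(n); cv2.imwrite(f"pics/{n}0.png",im[:,:,::-1])
    c=calibration(n); print(n,c)
print(observe())
E
```

```text
pics
top {'fx': 522.8682077490046, 'fy': 522.8682077490046, 'cx': 315.1201439848477, 'cy': 239.49447018411277, 'dist_coeffs': array([-0.01625311,  0.        ,  0.        ,  0.        ,  0.        ]), 'world_from_camera': array([[ 0.02063041, -0.98547957,  0.16853604,  0.37224446],
       [-0.9997851 , -0.0199924 ,  0.00548181, -0.03149044],
       [-0.00203277, -0.16861292, -0.98568025,  1.29032667],
       [ 0.        ,  0.        ,  0.        ,  1.        ]])}
side {'fx': 466.4249165244815, 'fy': 466.4249165244815, 'cx': 313.44945477773166, 'cy': 238.8243522307947, 'dist_coeffs': array([-0.01510975,  0.        ,  0.        ,  0.        ,  0.        ]), 'world_from_camera': array([[ 0.71917329, -0.47096538,  0.51086337,  0.05633285],
       [-0.6945451 , -0.50834492,  0.50910956, -0.54956962],
       [ 0.01992183, -0.72095565, -0.69269479,  0.84130307],
       [ 0.        ,  0.        ,  0.        ,  1.        ]])}
{'clock': 0.1, 'q': array([-1.34150228,  0.59203424,  0.04830344,  1.60973372, -0.03331637,
        0.94271622, -0.03370191]), 'joint_velocities': array([ 3.57175055e-04, -1.85147639e-03, -8.37462852e-04, -3.40215030e-03,
        1.66483692e-04, -8.74391059e-05,  1.28328468e-03]), 'joint_efforts': array([ 4.65779129e-03, -5.49996686e+01,  1.55318711e+00, -1.98824573e+01,
        9.69724468e-03,  3.85406674e-03, -1.09625589e-05]), 'eef_pos': array([0.22973576, 0.68686378, 0.24893538]), 'ee_rot': array([ 1.60663386e-01,  9.87008707e-01, -1.03674223e-03, -1.16450982e-04]), 'ft_force': array([ 0.64711587,  0.16516356, -0.08269692]), 'wrist_torque': array([-0.0494695 , -0.01721489, -0.00097244]), 'gripper_force': 0.0, 'width': 1.0002487656229417}
```

View pics/top0.png

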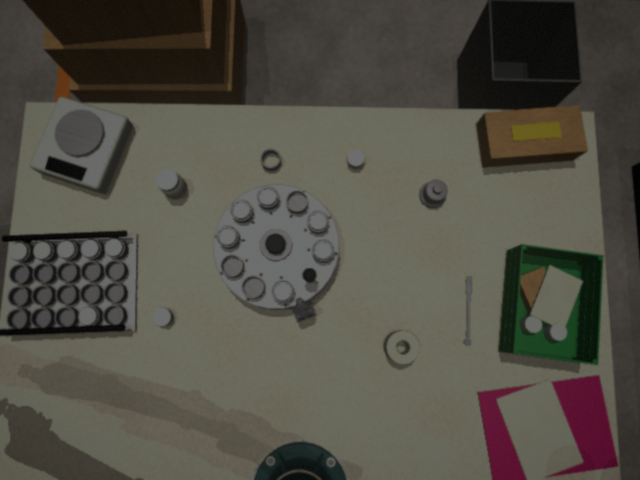

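View pics/side0.png

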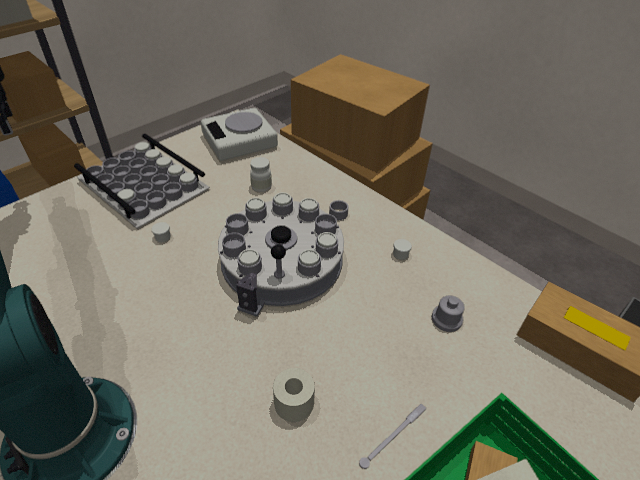

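The top view shows the hub at about (275,244), the knob at (309,275) and the pointer bracket at (304,311). In the side view the knob is at (278,251), the hub at (281,235) and the bracket at (247,293). I'll enlarge both.

```bash
python3 - <<'E'
import cv2
a=cv2.imread("pics/top0.png")[175:330,200:355]; b=cv2.imread("pics/side0.png")[190:320,205:355]
a=cv2.resize(a,None,fx=3.8,fy=3.8,interpolation=2);a=cv2.convertScaleAbs(a,alpha=1.6)
cv2.imwrite("pics/topc.png",a)
cv2.imwrite("pics/sidec.png",cv2.resize(b,None,fx=4,fy=4,interpolation=2))
E
```

```text
(no output)
```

View pics/topc.png

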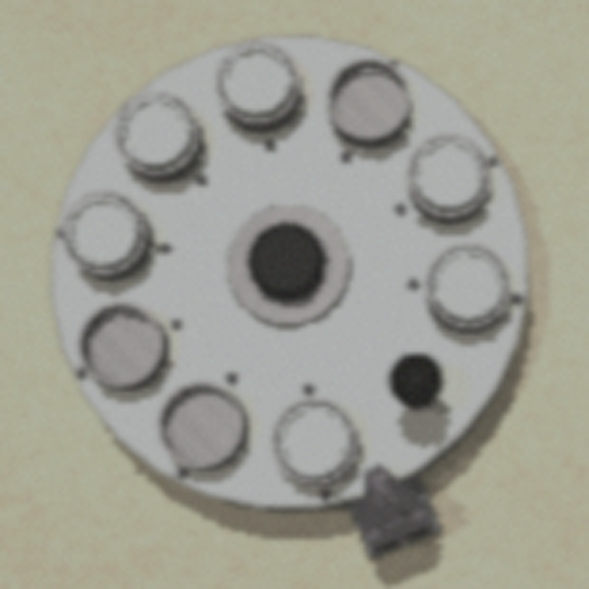

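View pics/sidec.png

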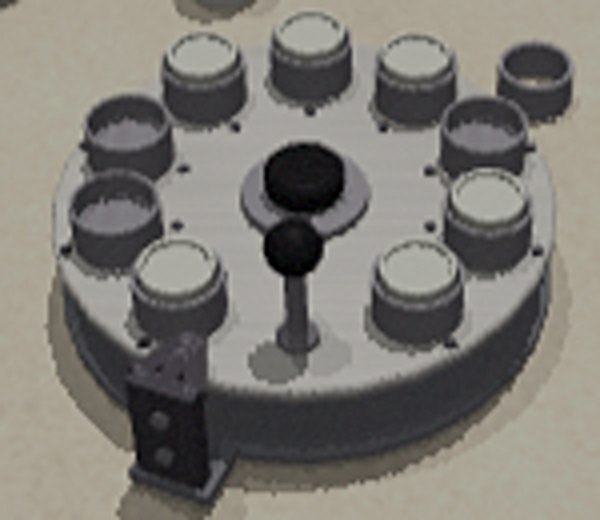

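Top crop: hub centre (288,262), ball (415,381), pointer tip (379,468). Side crop: ball (294,247), hub top (304,170), tip about (192,335).

```bash
cat > h.py <<'E'
from bench import *
import numpy as np, cv2
def ray(n,u,v,c=None):
    c=c or calibration(n)
    K=np.array([[c['fx'],0,c['cx']],[0,c['fy'],c['cy']],[0,0,1]])
    p=cv2.undistortPoints(np.array([[[u,v]]],float),K,c['dist_coeffs'])[0,0]
    T=c['world_from_camera']; return T[:3,3],T[:3,:3]@np.array([p[0],p[1],1])
def atz(n,u,v,z,c=None):
    o,d=ray(n,u,v,c); return (o+d*(z-o[2])/d[2])[:2]
E
python3 - <<'E'
from h import *
t=lambda x,y:((x+.5)/3.8-.5+200,(y+.5)/3.8-.5+175)
s=lambda x,y:((x+.5)/4-.5+205,(y+.5)/4-.5+190)
hub=atz('top',*t(288,258),.098); print('hub',hub,atz('side',*s(304,170),.098))
k=atz('top',*t(415,381),.142); k2=atz('side',*s(294,247),.142); print('knob',k,k2)
p=atz('top',*t(379,467),.089); p2=atz('side',*s(192,335),.089); print('tip',p,p2)
for A,n in((atz('top',*t(290,272),.07),'disc'),(hub,'hub')):
    for q in(k,k2,p,p2):
        d=q-A; print(n,np.hypot(*d),np.degrees(np.arctan2(d[1],d[0])))
E
```

```text
hub [0.56714314 0.06675054] [0.56402842 0.06496811]
knob [ 0.48921357 -0.01290963] [ 0.49115759 -0.01251766]
tip [0.44223647 0.00844629] [0.44031158 0.01516673]
disc 0.10909689456206206 -132.504860088623
disc 0.10750079511730148 -131.88214915983755
disc 0.13437010354200268 -153.92002499564387
disc 0.13332229113250868 -156.87907836645655
hub 0.11143948860776985 -134.37082368174632
hub 0.10980551386496402 -133.7887343020792
hub 0.13784433192596085 -154.97765797272808
hub 0.13692016868898238 -157.8678763164552
```

```bash
cat >> h.py <<'E'
from scipy.spatial.transform import Rotation as R
def rel(p,q=(.5**.5,.5**.5,0,0)):
    s=observe(); r=R.from_quat(s['ee_rot'])
    print('shift cm',r.inv().apply(np.array(p)-s['eef_pos'])*100,'rot deg',np.degrees((r.inv()*R.from_quat(q)).as_rotvec()))
E
python3 - <<'E'
from h import *
rel([.53,.05,.36])
T=calibration('wrist')['world_from_camera'];s=observe();r=R.from_quat(s['ee_rot'])
print(r.inv().apply(T[:3,3]-s['eef_pos']),r.as_matrix().T@T[:3,:3],calibration('wrist')['fx'])
E
```

```text
shift cm [-48.67574097 -50.89860614 -10.99538908] rot deg [-0.09979348  0.07963892 71.50915531]
[ 0.0851288   0.00030042 -0.12395785] [[ 1.01114188e-03 -9.44469027e-01 -3.28598896e-01]
 [ 9.99999334e-01  7.72299420e-04  8.57362358e-04]
 [-5.55975456e-04 -3.28599544e-01  9.44469179e-01]] 365.9189766205376
```

>>> drive_tool(
  deltas=[
    [1,[-4,-4,-3],[0,0,10]],
    [1,[-8,-8,-6],[0,0,20]],
    [1,[-12,-12.5,-9],[0,0,30]],
    [1,[-16,-17,-11],[0,0,40]],
    [1,[-20,-21,-11],[0,0,50]],
    [1,[-24,-25,-11],[0,0,60]],
    [1,[-28,-29.5,-11],[0,0,71.5]],
    [1,[-32,-33.5,-11],[0,0,71.5]],
    [1,[-36,-38,-11],[0,0,71.5]],
    [1,[-40,-42,-11],[0,0,71.5]],
    [1,[-44,-46,-11],[0,0,71.5]],
    [1,[-47,-49.5,-11],[0,0,71.5]],
    [1,[-48.7,-50.9,-11],[0,0,71.5]],
    [1,[-48.7,-50.9,-11],[0,0,71.5]],
    [1,[-48.7,-50.9,-11],[0,0,71.5]],
    [1,[-48.7,-50.9,-11],[0,0,71.5]],
  ],
)

```text
clock: 2.1
eef_pos: [0.5297, 0.0521, 0.3597]
ee_rot: [0.706, 0.708, -0.0, -0.001]
ft_force: [-0.6, 0.6, -0.7]
width: 1.0
gripper_force: 0.0
```

```bash
python3 - <<'E'
from h import *
import pickle
s=observe(); c=calibration('wrist'); im=capture('wrist')
print(s['clock'],s['eef_pos'],s['ee_rot'],s['q'],np.abs(s['joint_velocities']).max())
pickle.dump(c,open('w1.pkl','wb')); cv2.imwrite('pics/w1.png',cv2.convertScaleAbs(im[:,:,::-1],alpha=1.4))
E
```

```text
2.1 [0.52972582 0.05211959 0.35974546] [ 7.06030430e-01  7.08181300e-01 -1.04112257e-04 -5.17035277e-04] [-0.66014976  0.25588086  0.59421105  1.93605799 -0.17002946  0.99952933
  0.01452923] 0.005193253984356282
```

View pics/w1.png

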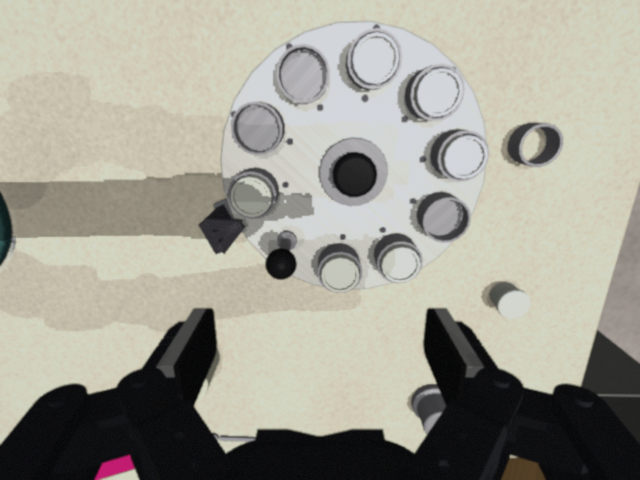

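Wrist view: ball at about (281,264), hub cap (355,175), pointer around (225,228). I'll enlarge the pointer and hub region and fit the disc rim by code.

```bash
python3 - <<'E'
from h import *
import pickle
a=cv2.imread('pics/w1.png'); c=pickle.load(open('w1.pkl','rb'))
cv2.imwrite('pics/w1c.png',cv2.resize(a[150:290,190:390],None,fx=4,fy=4,interpolation=2))
g=a.min(2)
for n,box in(('hub',(330,150,380,200)),('ball',(262,245,300,282))):
    x0,y0,x1,y1=box; m=(g[y0:y1,x0:x1]<50).astype(np.uint8)
    k,l,st,ce=cv2.connectedComponentsWithStats(m); i=1+st[1:,4].argmax(); u,v=ce[i]+[x0,y0]
    print(n,u,v,st[i],atz('wrist',u,v,.142 if n=='ball' else .098,c))
# disc edge: project the circle, fit
from scipy.optimize import least_squares
E
```

```text
hub 353.9367777022434 174.0897348742352 [   3    3   43   43 1471] [0.5655332  0.07098255]
ball 280.50071530758225 263.0972818311874 [  4   3  30  31 699] [ 0.48998596 -0.01224862]
```

View pics/w1c.png

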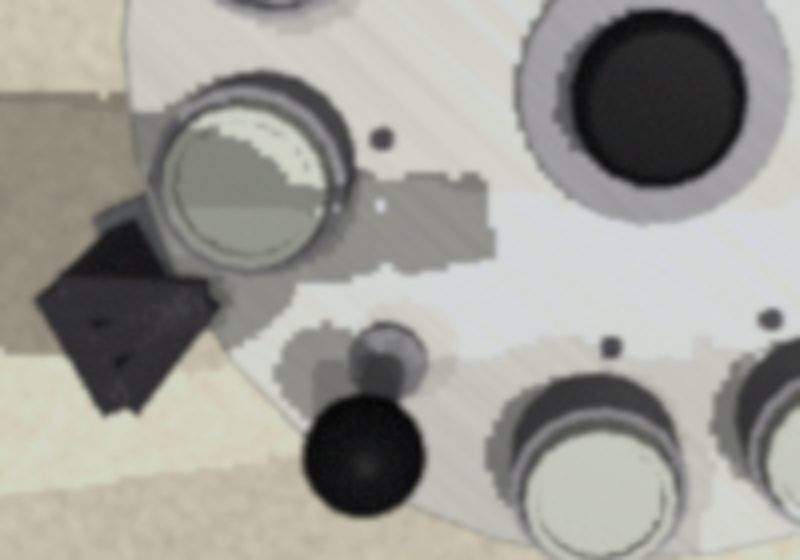

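```bash
python3 - <<'E'
from h import *
import pickle
from scipy.optimize import least_squares
c=pickle.load(open('w1.pkl','rb'))
rim=np.array([atz('wrist',*p,.07,c) for p in [(221,157),(487,160),(358,21),(249.9,239.9),(307.4,283.6)]])
hub=[atz('wrist',354.9,174.1,.098,c),[.567,.0668],[.564,.065]]
kn=np.array([.4900,-.0124]); tip=atz('wrist',243.9,225.4,.089,c)
print(hub[0],tip)
f=lambda x:np.r_[np.hypot(*(rim-x).T)-.15]
s=least_squares(f,[.566,.066]);print('rim only',s.x,s.fun)
f=lambda x:np.r_[np.hypot(*(rim-x).T)-.15,np.hypot(*(kn-x))-.112,np.hypot(*(tip-x))-.138,*((h-x)/2 for h in np.array(hub))]
s=least_squares(f,[.566,.066]);A=s.x;print('all',A,s.fun)
for q in(kn,tip,np.array([.4422,.0084])):print(np.degrees(np.arctan2(*(q-A)[::-1])))
E
```

```text
[0.56654869 0.07097512] [0.44392659 0.0108016 ]
rim only [0.56838423 0.06834725] [-3.37754824e-04 -2.54906162e-03 -1.22888670e-03 -2.60648385e-03
 -5.80806593e-05]
all [0.56808851 0.06832271] [-0.0006291  -0.00225235 -0.00120749 -0.00286591 -0.00018692  0.00031194
 -0.00116119 -0.00076991  0.00132621 -0.00054426 -0.00076135 -0.00204426
 -0.00166135]
-134.04972382290873
-155.14289186673886
-154.54563437225
```

>>> drive_tool(
  deltas=[
    [1,[-2,-1,3],[0,0,0]],
    [1,[-4,-2.5,8],[0,0,0]],
    [1,[-6,-3.7,13],[0,0,0]],
    [1,[-6.45,-3.97,17],[0,0,0]],
    [1,[-6.45,-3.97,20],[0,0,0]],
    [1,[-6.45,-3.97,21.8],[0,0,0]],
    [0.8,[-6.45,-3.97,21.8],[0,0,0]],
    [0.7,[-6.45,-3.97,21.8],[0,0,0]],
    [0.6,[-6.45,-3.97,21.8],[0,0,0]],
    [0.55,[-6.45,-3.97,21.8],[0,0,0]],
    [0.5,[-6.45,-3.97,21.8],[0,0,0]],
  ],
  newtons=25,
)

```text
clock: 3.52
eef_pos: [0.4909, -0.014, 0.1424]
ee_rot: [0.707, 0.707, 0.0, 0.0]
ft_force: [-0.7, 0.2, -0.4]
width: 0.503
gripper_force: 0.0
```

>>> drive_tool(
  deltas=[
    [0.46,[0,0,0],[0,0,0]],
    [0.43,[0,0,0],[0,0,0]],
    [0.4,[0,0,0],[0,0,0]],
    [0.37,[0,0,0],[0,0,0]],
    [0.34,[0,0,0],[0,0,0]],
    [0.3,[0,0,0],[0,0,0]],
    [0.25,[0,0,0],[0,0,0]],
    [0.25,[0,0,0],[0,0,0]],
  ],
)

```text
clock: 4.53
eef_pos: [0.4906, -0.0143, 0.1421]
ee_rot: [0.707, 0.707, -0.0, 0.0]
ft_force: [-1.5, -0.0, 2.7]
width: 0.356
gripper_force: 24.6
```

```bash
cat >> h.py <<'E'
A=np.array([.568,.068])
def arc(th0,ths,r=.112):
    P=lambda t:r*np.c_[np.sin(t),np.cos(t)]*100
    print(np.round(P(np.radians(ths))-P(np.radians([th0])),2).tolist(),'end',ths[-1])
E
python3 - <<'E'
from h import *
k=np.arange(1,21); print(observe()['eef_pos'])
arc(-133.5,-133.5+np.degrees(.0065625*k*(k+1)/2))
E
```

```text
[ 0.49061114 -0.01430867  0.14207198]
[[-0.05, 0.05], [-0.15, 0.16], [-0.3, 0.33], [-0.49, 0.55], [-0.72, 0.84], [-0.98, 1.19], [-1.27, 1.61], [-1.58, 2.12], [-1.89, 2.7], [-2.2, 3.37], [-2.49, 4.12], [-2.73, 4.97], [-2.93, 5.9], [-3.05, 6.92], [-3.07, 8.03], [-2.98, 9.2], [-2.74, 10.42], [-2.35, 11.69], [-1.77, 12.96], [-1.0, 14.21]] end -54.53925385853343
```

>>> drive_tool(
  deltas=[
    [0.25,[-0.05,0.05,0],[0,0,0]],
    [0.25,[-0.15,0.16,0],[0,0,0]],
    [0.25,[-0.3,0.33,0],[0,0,0]],
    [0.25,[-0.49,0.55,0],[0,0,0]],
    [0.25,[-0.72,0.84,0],[0,0,0]],
    [0.25,[-0.98,1.19,0],[0,0,0]],
    [0.25,[-1.27,1.61,0],[0,0,0]],
    [0.25,[-1.58,2.12,0],[0,0,0]],
    [0.25,[-1.89,2.7,0],[0,0,0]],
    [0.25,[-2.2,3.37,0],[0,0,0]],
  ],
)

```text
clock: 5.78
eef_pos: [0.5252, -0.0362, 0.1421]
ee_rot: [0.707, 0.707, 0.0, 0.0]
ft_force: [0.1, -0.0, 4.3]
width: 0.354
gripper_force: 24.7
```

```bash
python3 - <<'E'
from h import *
s=observe();d=s['eef_pos'][:2]-A;print(np.hypot(*d),np.degrees(np.arctan2(d[1],d[0])),s['ft_force'],s['wrist_torque'])
k=np.arange(11,21)
th=-133.5+np.degrees(.0065625*k*(k+1)/2); th0=-133.5+np.degrees(.0065625*55);print(th0)
arc(th0,np.r_[th,th[-1]+np.degrees(.13125)*np.arange(1,11)])
E
```

```text
0.11269585215650642 -112.34498941310379 [ 0.14732011 -0.04842516  4.30182301] [-0.1123653   0.10640891 -0.01966257]
-112.81980458199685
[[-0.29, 0.76], [-0.54, 1.6], [-0.73, 2.54], [-0.85, 3.56], [-0.87, 4.66], [-0.78, 5.83], [-0.54, 7.06], [-0.15, 8.32], [0.43, 9.59], [1.2, 10.84], [2.13, 11.98], [3.2, 12.99], [4.39, 13.84], [5.69, 14.54], [7.06, 15.06], [8.49, 15.39], [9.95, 15.54], [11.42, 15.49], [12.87, 15.25], [14.28, 14.82]] end 20.661456752387124
```

>>> drive_tool(
  deltas=[
    [0.25,[-0.29,0.76,0],[0,0,0]],
    [0.25,[-0.54,1.6,0],[0,0,0]],
    [0.25,[-0.73,2.54,0],[0,0,0]],
    [0.25,[-0.85,3.56,0],[0,0,0]],
    [0.25,[-0.87,4.66,0],[0,0,0]],
    [0.25,[-0.78,5.83,0],[0,0,0]],
    [0.25,[-0.54,7.06,0],[0,0,0]],
    [0.25,[-0.15,8.32,0],[0,0,0]],
    [0.25,[0.43,9.59,0],[0,0,0]],
    [0.25,[1.2,10.84,0],[0,0,0]],
    [0.25,[2.13,11.98,0],[0,0,0]],
    [0.25,[3.2,12.99,0],[0,0,0]],
    [0.25,[4.39,13.84,0],[0,0,0]],
    [0.25,[5.69,14.54,0],[0,0,0]],
    [0.25,[7.06,15.06,0],[0,0,0]],
    [0.25,[8.49,15.39,0],[0,0,0]],
  ],
)

```text
clock: 7.78
eef_pos: [0.6775, 0.0495, 0.1421]
ee_rot: [0.707, 0.707, -0.001, -0.001]
ft_force: [-4.6, 1.2, 7.6]
width: 0.359
gripper_force: 24.9
```

```bash
python3 - <<'E'
from h import *
s=observe();d=s['eef_pos'][:2]-A;print(np.hypot(*d),np.degrees(np.arctan2(d[1],d[0])),s['ft_force'],s['wrist_torque'])
w=np.degrees(.13125)
th0=-133.5+np.degrees(.0065625*210)+6*w;print(th0)
arc(th0,th0+w*np.arange(1,21))
E
```

```text
0.1110564652915344 -9.59121818255123 [-4.62359125  1.20601997  7.6050264 ] [ 0.11844858  0.79368509 -0.00364612]
-9.41882749198109
[[1.46, 0.14], [2.93, 0.1], [4.38, -0.14], [5.78, -0.57], [7.12, -1.18], [8.37, -1.95], [9.5, -2.89], [10.51, -3.96], [11.36, -5.16], [12.05, -6.45], [12.56, -7.83], [12.89, -9.26], [13.03, -10.72], [12.97, -12.19], [12.73, -13.64], [12.3, -15.04], [11.68, -16.38], [10.9, -17.62], [9.96, -18.75], [8.88, -19.75]] end 140.98259372986
```

```bash
cat >> h.py <<'E'
A=np.array([.567,.068])
def coast(t,w0,k=1.): # k = (nominal I)/I ; returns angle rad, speed
    l=.0012/.027*k; return (w0+1)*(1-np.exp(-l*t))/l-t, (w0+1)*np.exp(-l*t)-1
E
python3 - <<'E'
from h import *
th0=-9.42; t=np.arange(1,11)*.125
a,w=coast(np.maximum(t-.125,0),1.05); arc(th0,th0+np.degrees(1.05*.125+a)); print(w[-1])
E
```

```text
[[1.46, 0.14], [2.92, 0.1], [4.35, -0.14], [5.72, -0.54], [7.01, -1.12], [8.21, -1.84], [9.29, -2.7], [10.26, -3.67], [11.08, -4.74], [11.77, -5.88]] end 62.53162709096944
0.9500203202264637
```

>>> drive_tool(
  deltas=[
    [1,[1.46,0.14,0],[0,0,0]],
    [1,[2.92,0.1,0],[0,0,0]],
    [1,[4.35,-0.14,0],[0,0,0]],
    [1,[5.72,-0.54,0],[0,0,0]],
    [1,[7.01,-1.12,0],[0,0,0]],
    [1,[8.21,-1.84,0],[0,0,0]],
    [1,[9.29,-2.7,0],[0,0,0]],
  ],
)

```text
clock: 8.65
eef_pos: [0.6506, 0.1424, 0.142]
ee_rot: [0.707, 0.707, -0.0, -0.0]
ft_force: [-0.7, -0.4, -0.4]
width: 1.0
gripper_force: 0.0
```

```bash
cat >> h.py <<'E'
def see(name):
    s=observe(); c=calibration('wrist'); im=capture('wrist')
    cv2.imwrite(f'pics/{name}.png',im[:,:,::-1])
    T=np.linalg.inv(c['world_from_camera'])
    g=im.max(2); m=cv2.inRange(g,0,32); best=None
    m=cv2.morphologyEx(m,cv2.MORPH_OPEN,np.ones((15,15),np.uint8))
    n,l,st,ce=cv2.connectedComponentsWithStats(m)
    for i in range(1,n): 
        if st[i,4]>500: print('blob',st[i].tolist(),ce[i].round(1),'knob xy',atz('wrist',*ce[i],.142,c).round(4))
    d=s['eef_pos'][:2]-A
    print('t',s['clock'],'tcp',s['eef_pos'].round(4),'ang',np.degrees(np.arctan2(d[1],d[0])).round(2),'r',np.hypot(*d).round(4),'F',s['ft_force'].round(1),'w',round(s['width'],2))
    K=np.array([[c['fx'],0,c['cx']],[0,c['fy'],c['cy']],[0,0,1]])
    x=T@np.r_[s['eef_pos'][:2],.142,1]; x=K@x[:3]; print('tcp px',x[:2]/x[2])
E
python3 - <<'E'
from h import *
see('f1')
E
```

```text
blob [285, 297, 78, 82, 5095] [323.1 337.9] knob xy [0.652  0.1411]
blob [0, 321, 640, 159, 48053] [314.4 431. ] knob xy [0.6484 0.0936]
t 8.65 tcp [0.6506 0.1424 0.142 ] ang 41.68 r 0.1119 F [-0.7 -0.4 -0.4] w 1.0
tcp px [319.67055166 334.87105501]
```

```bash
cat >> h.py <<'E'
def follow(th,w0,k,dt,cmd,n,r=.112):
    t=dt+np.arange(1,n+1)*.125; a,w=coast(t,w0,k); a=np.radians(th)+a
    P=A+r*np.c_[np.cos(a),np.sin(a)]; d=(P-cmd)*100
    print('rows',d[:,::-1].round(2).tolist(),'cmd',P.round(4)[-1].tolist(),'th',np.degrees(a[-1]).round(1),'w',w[-1].round(3))
E
python3 - <<'E'
from h import *
print(observe()['clock'])
follow(40.8,.98,1.1,.05,[.6515,.1427],10)
E
```

```text
8.7
rows [[1.18, -1.33], [1.97, -2.42], [2.61, -3.57], [3.11, -4.78], [3.46, -6.02], [3.67, -7.27], [3.73, -8.53], [3.65, -9.77], [3.44, -10.97], [3.11, -12.13]] cmd [0.5302, 0.1738] th 109.2 w 0.858
```

>>> drive_tool(
  deltas=[
    [1,[1.18,-1.33,0],[0,0,0]],
    [1,[1.97,-2.42,0],[0,0,0]],
    [1,[2.61,-3.57,0],[0,0,0]],
    [1,[3.11,-4.78,0],[0,0,0]],
    [1,[3.46,-6.02,0],[0,0,0]],
    [1,[3.67,-7.27,0],[0,0,0]],
    [1,[3.73,-8.53,0],[0,0,0]],
    [1,[3.65,-9.77,0],[0,0,0]],
    [1,[3.44,-10.97,0],[0,0,0]],
  ],
)

```text
clock: 9.82
eef_pos: [0.5408, 0.1759, 0.1421]
ee_rot: [0.707, 0.707, 0.0, 0.0]
ft_force: [0.0, -0.4, 0.4]
width: 1.0
gripper_force: 0.0
```

```bash
python3 - <<'E'
from h import *
see('f2')
E
```

```text
blob [286, 290, 77, 82, 5101] [324.  331.1] knob xy [0.5424 0.1777]
blob [0, 321, 640, 159, 50117] [318.2 431.2] knob xy [0.5402 0.127 ]
t 9.825 tcp [0.5408 0.1759 0.1421] ang 103.66 r 0.111 F [ 0.  -0.4  0.4] w 1.0
tcp px [319.79823382 334.82324426]
```

```bash
python3 - <<'E'
from h import *
follow(102.7,.865,1.1,.05,[.5418,.1771],12)
E
```

```text
rows [[-0.47, -1.55], [-0.96, -2.62], [-1.55, -3.63], [-2.23, -4.55], [-2.99, -5.4], [-3.82, -6.15], [-4.7, -6.8], [-5.64, -7.36], [-6.61, -7.82], [-7.6, -8.18], [-8.61, -8.44], [-9.62, -8.61]] cmd [0.4557, 0.0809] th 173.4 w 0.729
```

>>> drive_tool(
  deltas=[
    [1,[-0.47,-1.55,0],[0,0,0]],
    [1,[-0.96,-2.62,0],[0,0,0]],
    [1,[-1.55,-3.63,0],[0,0,0]],
    [1,[-2.23,-4.55,0],[0,0,0]],
    [1,[-2.99,-5.4,0],[0,0,0]],
    [1,[-3.82,-6.15,0],[0,0,0]],
    [1,[-4.7,-6.8,0],[0,0,0]],
    [1,[-5.64,-7.36,0],[0,0,0]],
    [1,[-6.61,-7.82,0],[0,0,0]],
    [1,[-7.6,-8.18,0],[0,0,0]],
  ],
)

```text
clock: 11.12
eef_pos: [0.4596, 0.0993, 0.142]
ee_rot: [0.707, 0.707, 0.0, 0.0]
ft_force: [0.2, -0.0, 0.0]
width: 1.001
gripper_force: 0.0
```

```bash
python3 - <<'E'
from h import *
see('f3')
E
```

```text
blob [466, 285, 94, 81, 6065] [511.4 325.8] knob xy [0.5342 0.104 ]
blob [280, 297, 77, 82, 5079] [317.6 338.1] knob xy [0.4588 0.0979]
blob [0, 322, 640, 158, 46363] [315.  431.5] knob xy [0.4576 0.0503]
blob [220, 339, 46, 62, 2225] [243.8 373.7] knob xy [0.4284 0.0809]
t 11.125 tcp [0.4596 0.0993 0.142 ] ang 163.73 r 0.1119 F [ 0.2 -0.   0. ] w 1.0
tcp px [319.73883977 334.88986858]
```

```bash
python3 - <<'E'
from h import *
follow(164.5,.785,.95,.05,[.4600,.1011],12)
E
```

```text
rows [[-1.81, -0.4], [-2.88, -0.49], [-3.94, -0.48], [-4.98, -0.37], [-6.0, -0.17], [-6.98, 0.12], [-7.92, 0.49], [-8.8, 0.94], [-9.64, 1.46], [-10.42, 2.04], [-11.13, 2.68], [-11.78, 3.37]] cmd [0.4937, -0.0167] th 229.1 w 0.672
```

>>> drive_tool(
  deltas=[
    [1,[-1.81,-0.4,0],[0,0,0]],
    [1,[-2.88,-0.49,0],[0,0,0]],
    [1,[-3.94,-0.48,0],[0,0,0]],
    [1,[-4.98,-0.37,0],[0,0,0]],
    [1,[-6.0,-0.17,0],[0,0,0]],
    [1,[-6.98,0.12,0],[0,0,0]],
    [1,[-7.92,0.49,0],[0,0,0]],
    [1,[-8.8,0.94,0],[0,0,0]],
    [1,[-9.64,1.46,0],[0,0,0]],
    [1,[-10.42,2.04,0],[0,0,0]],
    [1,[-11.13,2.68,0],[0,0,0]],
    [1,[-11.78,3.37,0],[0,0,0]],
  ],
)

```text
clock: 12.68
eef_pos: [0.494, -0.0182, 0.142]
ee_rot: [0.707, 0.707, 0.0, 0.0]
ft_force: [-0.5, 0.7, -0.8]
width: 0.994
gripper_force: 0.0
```

```bash
python3 - <<'E'
from h import *
see('f4')
E
```

```text
blob [426, 81, 20, 49, 877] [435.8 105.2] knob xy [0.5308 0.0675]
blob [284, 293, 77, 82, 5019] [322.  333.7] knob xy [ 0.4949 -0.0175]
blob [0, 321, 640, 159, 46044] [313.6 431.6] knob xy [ 0.4914 -0.0672]
t 12.675 tcp [ 0.494  -0.0182  0.142 ] ang -130.27 r 0.1129 F [-0.5  0.7 -0.8] w 0.99
tcp px [319.73832564 334.94899514]
```

```bash
python3 - <<'E'
from h import *
follow(229.8,.685,.88,.05,[.4937,-.0167],14)
E
```

```text
rows [[-0.88, 1.17], [-1.36, 1.97], [-1.77, 2.8], [-2.11, 3.65], [-2.37, 4.51], [-2.56, 5.39], [-2.68, 6.26], [-2.73, 7.13], [-2.71, 7.98], [-2.63, 8.83], [-2.49, 9.65], [-2.29, 10.45], [-2.03, 11.23], [-1.72, 11.97]] cmd [0.6134, -0.0339] th 294.5 w 0.57
```

>>> drive_tool(
  deltas=[
    [1,[-0.88,1.17,0],[0,0,0]],
    [1,[-1.36,1.97,0],[0,0,0]],
    [1,[-1.77,2.8,0],[0,0,0]],
    [1,[-2.11,3.65,0],[0,0,0]],
    [1,[-2.37,4.51,0],[0,0,0]],
    [1,[-2.56,5.39,0],[0,0,0]],
    [1,[-2.68,6.26,0],[0,0,0]],
    [1,[-2.73,7.13,0],[0,0,0]],
    [1,[-2.71,7.98,0],[0,0,0]],
    [1,[-2.63,8.83,0],[0,0,0]],
    [1,[-2.49,9.65,0],[0,0,0]],
    [1,[-2.29,10.45,0],[0,0,0]],
    [1,[-2.03,11.23,0],[0,0,0]],
    [1,[-1.72,11.97,0],[0,0,0]],
  ],
)

```text
clock: 14.48
eef_pos: [0.6137, -0.0346, 0.142]
ee_rot: [0.707, 0.707, -0.0, -0.0]
ft_force: [-0.5, -1.0, -1.0]
width: 1.001
gripper_force: 0.0
```

```bash
python3 - <<'E'
from h import *
see('f5')
E
```

```text
blob [155, 0, 95, 118, 6925] [194.8  61.1] knob xy [0.5754 0.0636]
blob [283, 291, 78, 81, 5074] [321.4 331.4] knob xy [ 0.6143 -0.0329]
blob [0, 321, 640, 159, 46997] [317.2 431.8] knob xy [ 0.6126 -0.0838]
t 14.475 tcp [ 0.6137 -0.0346  0.142 ] ang -65.55 r 0.1127 F [-0.5 -1.  -1. ] w 1.0
tcp px [319.6813459  334.90566186]
```

```bash
python3 - <<'E'
from h import *
follow(295.1,.578,.83,.05,[.6134,-.0339],11)
E
```

```text
rows [[0.57, 1.1], [1.0, 1.77], [1.47, 2.39], [1.97, 2.97], [2.51, 3.51], [3.07, 4.01], [3.66, 4.46], [4.26, 4.86], [4.89, 5.23], [5.52, 5.54], [6.17, 5.81]] cmd [0.6715, 0.0278] th 339.0 w 0.497
```

>>> drive_tool(
  deltas=[
    [1,[0.57,1.1,0],[0,0,0]],
    [1,[1.0,1.77,0],[0,0,0]],
    [1,[1.47,2.39,0],[0,0,0]],
    [1,[1.97,2.97,0],[0,0,0]],
    [1,[2.51,3.51,0],[0,0,0]],
    [1,[3.07,4.01,0],[0,0,0]],
    [1,[3.66,4.46,0],[0,0,0]],
    [1,[4.26,4.86,0],[0,0,0]],
    [1,[4.89,5.23,0],[0,0,0]],
    [1,[5.52,5.54,0],[0,0,0]],
    [1,[6.17,5.81,0],[0,0,0]],
  ],
)

```text
clock: 15.9
eef_pos: [0.6714, 0.0272, 0.142]
ee_rot: [0.707, 0.707, -0.0, -0.0]
ft_force: [0.6, 1.1, 0.8]
width: 1.001
gripper_force: 0.0
```

```bash
python3 - <<'E'
from h import *
see('f6')
E
```

```text
blob [52, 151, 108, 96, 8165] [105.3 198.5] knob xy [0.5977 0.0824]
blob [280, 293, 78, 82, 5096] [318.6 333.7] knob xy [0.671  0.0279]
blob [0, 320, 640, 160, 46691] [315.7 431.5] knob xy [ 0.6697 -0.0218]
t 15.9 tcp [0.6714 0.0272 0.142 ] ang -21.32 r 0.1121 F [0.6 1.1 0.8] w 1.0
tcp px [319.71935821 334.92805745]
```

```bash
python3 - <<'E'
from h import *
follow(338.9,.495,.83,.05,[.6715,.0278],18)
E
```

```text
rows [[0.9, 0.31], [1.55, 0.47], [2.2, 0.6], [2.85, 0.69], [3.5, 0.74], [4.13, 0.75], [4.76, 0.73], [5.38, 0.67], [5.98, 0.58], [6.57, 0.46], [7.14, 0.31], [7.69, 0.13], [8.23, -0.07], [8.74, -0.29], [9.24, -0.54], [9.72, -0.81], [10.17, -1.09], [10.6, -1.39]] cmd [0.6576, 0.1338] th 396.0 w 0.373
```

>>> drive_tool(
  deltas=[
    [0.88,[0.9,0.31,0],[0,0,0]],
    [0.76,[1.55,0.47,0],[0,0,0]],
    [0.66,[2.2,0.6,0],[0,0,0]],
    [0.58,[2.85,0.69,0],[0,0,0]],
    [0.52,[3.5,0.74,0],[0,0,0]],
    [0.48,[4.13,0.75,0],[0,0,0]],
    [0.45,[4.76,0.73,0],[0,0,0]],
    [0.43,[5.38,0.67,0],[0,0,0]],
    [0.41,[5.98,0.58,0],[0,0,0]],
    [0.39,[6.57,0.46,0],[0,0,0]],
    [0.37,[7.14,0.31,0],[0,0,0]],
    [0.35,[7.69,0.13,0],[0,0,0]],
    [0.32,[8.23,-0.07,0],[0,0,0]],
    [0.28,[8.74,-0.29,0],[0,0,0]],
    [0.25,[9.24,-0.54,0],[0,0,0]],
    [0.25,[9.72,-0.81,0],[0,0,0]],
  ],
)

```text
clock: 17.95
eef_pos: [0.6634, 0.1246, 0.1422]
ee_rot: [0.707, 0.707, 0.0, 0.0]
ft_force: [1.2, 1.1, 1.2]
width: 0.357
gripper_force: 24.7
```

```bash
python3 - <<'E'
from h import *
s=observe();d=s['eef_pos'][:2]-A;print(s['clock'],np.hypot(*d),np.degrees(np.arctan2(*d[::-1])),s['ft_force'],s['width'],s['gripper_force'])
cmd=np.array([.6715-.0081,.0278+.0972]); d=cmd-A; th=np.degrees(np.arctan2(*d[::-1])); print(th)
t=th
# continue at .4 rad/s (2.87deg/row) to index 205 deg
w=2.87; ths=th+w*np.arange(1,21); arc(th,ths)
E
```

```text
17.95 0.11182222889408915 30.410645901153188 [1.1612686  1.08631584 1.19439472] 0.3574446956582577 24.673644304275513
30.59524358309649
[[0.48, -0.3], [0.94, -0.62], [1.38, -0.96], [1.8, -1.33], [2.21, -1.71], [2.6, -2.12], [2.96, -2.54], [3.31, -2.99], [3.63, -3.45], [3.93, -3.92], [4.2, -4.41], [4.45, -4.91], [4.68, -5.43], [4.87, -5.95], [5.05, -6.49], [5.19, -7.03], [5.31, -7.58], [5.4, -8.13], [5.46, -8.69], [5.49, -9.25]] end 87.9952435830965
```

```bash
python3 - <<'E'
from h import *
a=30.6+np.cumsum([3,3.5,4,4.5]+[5]*16); arc(30.6,a)
b=a[-1]+np.cumsum([5]*12+[4.5,4,3.5,2.9,2.2,1.4,.7,.2]); arc(a[-1],b)
E
```

```text
[[0.5, -0.31], [1.05, -0.71], [1.66, -1.2], [2.3, -1.8], [2.95, -2.53], [3.54, -3.31], [4.06, -4.14], [4.5, -5.01], [4.86, -5.92], [5.15, -6.85], [5.35, -7.81], [5.47, -8.78], [5.5, -9.76], [5.45, -10.73], [5.31, -11.7], [5.09, -12.65], [4.78, -13.58], [4.4, -14.48], [3.94, -15.34], [3.41, -16.16]] end 125.6
[[-0.6, -0.77], [-1.27, -1.48], [-2.0, -2.13], [-2.78, -2.72], [-3.61, -3.24], [-4.48, -3.68], [-5.39, -4.04], [-6.32, -4.33], [-7.28, -4.53], [-8.25, -4.65], [-9.22, -4.68], [-10.2, -4.63], [-11.07, -4.51], [-11.84, -4.34], [-12.49, -4.16], [-13.03, -3.97], [-13.43, -3.81], [-13.68, -3.7], [-13.8, -3.65], [-13.84, -3.63]] end 205.0
```

>>> drive_tool(
  deltas=[
    [0.25,[0.5,-0.31,0],[0,0,0]],
    [0.25,[1.05,-0.71,0],[0,0,0]],
    [0.25,[1.66,-1.2,0],[0,0,0]],
    [0.25,[2.3,-1.8,0],[0,0,0]],
    [0.25,[2.95,-2.53,0],[0,0,0]],
    [0.25,[3.54,-3.31,0],[0,0,0]],
    [0.25,[4.06,-4.14,0],[0,0,0]],
    [0.25,[4.5,-5.01,0],[0,0,0]],
    [0.25,[4.86,-5.92,0],[0,0,0]],
    [0.25,[5.15,-6.85,0],[0,0,0]],
    [0.25,[5.35,-7.81,0],[0,0,0]],
    [0.25,[5.47,-8.78,0],[0,0,0]],
    [0.25,[5.5,-9.76,0],[0,0,0]],
    [0.25,[5.45,-10.73,0],[0,0,0]],
    [0.25,[5.31,-11.7,0],[0,0,0]],
    [0.25,[5.09,-12.65,0],[0,0,0]],
    [0.25,[4.78,-13.58,0],[0,0,0]],
    [0.25,[4.4,-14.48,0],[0,0,0]],
    [0.25,[3.94,-15.34,0],[0,0,0]],
    [0.25,[3.41,-16.16,0],[0,0,0]],
  ],
)

```text
clock: 20.45
eef_pos: [0.499, 0.1569, 0.142]
ee_rot: [0.707, 0.707, -0.002, -0.001]
ft_force: [-1.6, 2.2, 6.8]
width: 0.358
gripper_force: 25.0
```

>>> drive_tool(
  deltas=[
    [0.25,[-0.6,-0.77,0],[0,0,0]],
    [0.25,[-1.27,-1.48,0],[0,0,0]],
    [0.25,[-2.0,-2.13,0],[0,0,0]],
    [0.25,[-2.78,-2.72,0],[0,0,0]],
    [0.25,[-3.61,-3.24,0],[0,0,0]],
    [0.25,[-4.48,-3.68,0],[0,0,0]],
    [0.25,[-5.39,-4.04,0],[0,0,0]],
    [0.25,[-6.32,-4.33,0],[0,0,0]],
    [0.25,[-7.28,-4.53,0],[0,0,0]],
    [0.25,[-8.25,-4.65,0],[0,0,0]],
    [0.25,[-9.22,-4.68,0],[0,0,0]],
    [0.25,[-10.2,-4.63,0],[0,0,0]],
    [0.25,[-11.07,-4.51,0],[0,0,0]],
    [0.25,[-11.84,-4.34,0],[0,0,0]],
    [0.25,[-12.49,-4.16,0],[0,0,0]],
    [0.25,[-13.03,-3.97,0],[0,0,0]],
    [0.25,[-13.43,-3.81,0],[0,0,0]],
    [0.25,[-13.68,-3.7,0],[0,0,0]],
    [0.25,[-13.8,-3.65,0],[0,0,0]],
    [0.25,[-13.84,-3.63,0],[0,0,0]],
  ],
)

```text
clock: 22.95
eef_pos: [0.4656, 0.0199, 0.1421]
ee_rot: [0.707, 0.707, 0.0, 0.0]
ft_force: [2.5, 1.4, 5.4]
width: 0.358
gripper_force: 24.9
```

```bash
python3 - <<'E'
from h import *
import pickle
s=observe();d=s['eef_pos'][:2]-A;print(s['clock'],s['eef_pos'],np.hypot(*d),np.degrees(np.arctan2(*d[::-1])),s['ft_force'],s['joint_velocities'].round(3))
c=calibration('wrist');im=capture('wrist');pickle.dump(c,open('w2.pkl','wb'))
cv2.imwrite('pics/w2.png',cv2.convertScaleAbs(im[:,:,::-1],alpha=1.5))
E
```

```text
22.95 [0.46555349 0.01993794 0.14206965] 0.11225575997141997 -154.64992368829556 [2.49534285 1.40898105 5.42289394] [ 0.005  0.001 -0.002 -0.001  0.001  0.004  0.006]
```

View pics/w2.png

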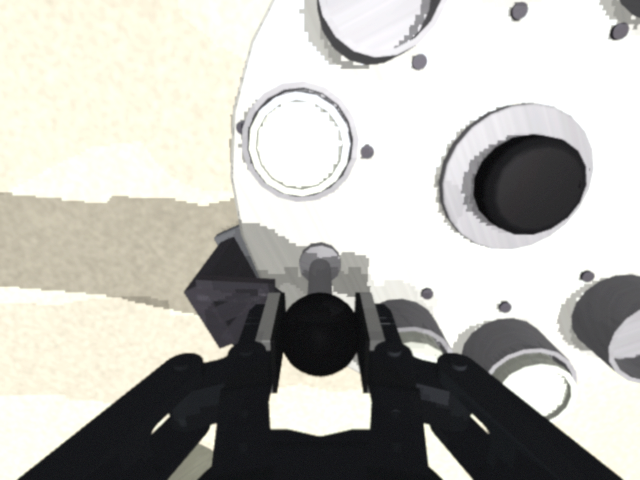

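The picture shows the ball gripped at (320,333), its post foot at (320,260), the hub cap at about (531,184), and the pointer just left of the fingers. I'll enlarge that.

```bash
python3 - <<'E'
import cv2
a=cv2.imread('pics/w2.png'); cv2.imwrite('pics/w2c.png',cv2.resize(cv2.convertScaleAbs(a,alpha=1.3,beta=15)[215:355,175:365],None,fx=4.2,fy=4.2,interpolation=2))
E
```

```text
(no output)
```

View pics/w2c.png

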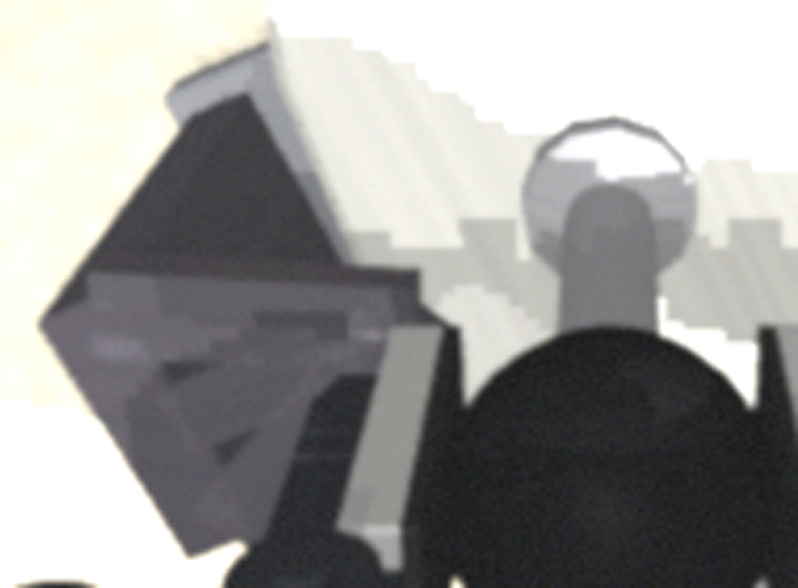

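```bash
python3 - <<'E'
from h import *
import pickle
c=pickle.load(open('w2.pkl','rb')); g=lambda x,y,z:atz('wrist',(x+.5)/4.2-.5+175,(y+.5)/4.2-.5+215,z,c)
ang=lambda q:np.degrees(np.arctan2(*(q-A)[::-1]))
for n,q in dict(tip=g(448,321,.089),c1=g(40,322,.092),c2=g(190,555,.092),foot=g(610,200,.074)).items():print(n,q,ang(q),np.hypot(*(q-A)))
a,b=g(40,322,.092),g(190,555,.092);m=(a+b)/2;print('mid',m,ang(m),np.hypot(*(m-A)),np.hypot(*(a-b)),'normal',np.degrees(np.arctan2(*(a-b)[::-1])))
print('hub',atz('wrist',531,184,.098,c)); s=observe()['eef_pos'][:2];print('tcp',s,ang(s))
E
```

```text
tip [0.44480384 0.01124709] -155.08791203450863 0.13473230510746556
c1 [0.39375746 0.01274072] -162.30884505636456 0.18184214003150892
c2 [ 0.40963656 -0.02203216] -150.224882273966 0.18129821095919416
foot [0.46565363 0.02167701] -155.43599771956906 0.11143117516565268
mid [ 0.40169701 -0.00464572] -156.27594733101466 0.1805615625199724 0.038226939949087727 normal 114.54389322652631
hub [0.5626756  0.07149368]
tcp [0.46553979 0.01989188] -154.63167834984296
```

Pointer bearing is about −155.3°, and the knob's post foot is at −155.4°, so they are in line. I'll release gently and watch.

>>> drive_tool(
  deltas=[
    [0.3,[0,0,0],[0,0,0]],
    [0.34,[0,0,0],[0,0,0]],
    [0.36,[0,0,0],[0,0,0]],
    [0.38,[0,0,0],[0,0,0]],
    [0.41,[0,0,0],[0,0,0]],
    [0.45,[0,0,0],[0,0,0]],
    [0.55,[0,0,0],[0,0,0]],
    [0.7,[0,0,0],[0,0,0]],
    [0.85,[0,0,0],[0,0,0]],
    [1,[0,0,0],[0,0,0]],
    [1,[0,0,0],[0,0,0]],
  ],
  newtons=20,
)

```text
clock: 24.38
eef_pos: [0.4653, 0.0197, 0.142]
ee_rot: [0.707, 0.707, 0.0, -0.0]
ft_force: [0.0, 0.4, 0.2]
width: 0.997
gripper_force: 0.0
```

```bash
python3 - <<'E'
from h import *
see('g1'); see('g2')
E
```

```text
blob [475, 139, 50, 76, 1805] [494.5 175.3] knob xy [0.5242 0.083 ]
blob [504, 158, 81, 75, 3356] [549.7 198.5] knob xy [0.5442 0.075 ]
blob [205, 220, 132, 85, 7028] [280.7 262.7] knob xy [0.4509 0.0508]
blob [0, 320, 640, 160, 46391] [315.2 431.3] knob xy [ 0.4634 -0.0293]
t 24.375 tcp [0.4653 0.0197 0.142 ] ang -154.59 r 0.1126 F [0.  0.4 0.2] w 1.0
tcp px [319.67862843 334.87891543]
blob [475, 138, 52, 77, 1882] [495.3 174.2] knob xy [0.5244 0.0834]
blob [507, 151, 78, 82, 3271] [551.3 197.5] knob xy [0.5447 0.0753]
blob [205, 216, 131, 85, 7035] [280.1 259.6] knob xy [0.4507 0.052 ]
blob [0, 320, 640, 160, 46395] [315.3 431.3] knob xy [ 0.4634 -0.0292]
t 24.425 tcp [0.4653 0.0197 0.142 ] ang -154.59 r 0.1126 F [1.2 0.5 0.3] w 1.0
tcp px [319.72410389 334.83843918]
```

The carousel drifted after release: a leftover sideways grip force kicked it. I'll locate the ball in the saved frames, follow it and re-grip.

```bash
python3 - <<'E'
import cv2,numpy as np
for n in('g1','g2'):
    im=cv2.imread(f'pics/{n}.png'); g=im.max(2)
    for th in(8,12,16,20):
        m=cv2.morphologyEx(cv2.inRange(g,0,th),cv2.MORPH_OPEN,np.ones((21,21),np.uint8))
        k,l,st,ce=cv2.connectedComponentsWithStats(m)
        print(n,th,[(st[i].tolist(),ce[i].round(1).tolist()) for i in range(1,k) if st[i,1]<310])
    h=cv2.HoughCircles(cv2.GaussianBlur(g,(5,5),0),cv2.HOUGH_GRADIENT,1,40,param1=80,param2=20,minRadius=33,maxRadius=44);print(None if h is None else h[0][:5].round(1).tolist())
print(cv2.imread('pics/g1.png').max(2)[260:264,270:340:8])
E
```

```text
g1 8 []
g1 12 []
g1 16 []
g1 20 []
[[294.5, 262.5, 43.400001525878906], [573.5, 340.5, 40.099998474121094], [364.5, 335.5, 37.79999923706055], [326.5, 53.5, 40.099998474121094]]
g2 8 []
g2 12 []
g2 16 []
g2 20 []
[[293.5, 258.5, 43.400001525878906], [359.5, 332.5, 40.099998474121094], [326.5, 50.5, 42.29999923706055], [576.5, 341.5, 40.099998474121094]]
[[20 21 28 32 29 25 23 19 16]
 [19 21 26 34 32 25 21 20 18]
 [18 22 28 34 31 25 22 20 17]
 [19 22 26 36 32 26 23 19 15]]
```

```bash
cat >> h.py <<'E'
def follow2(th,w0,dt,n,cmd,rotd=0,al=.045,r=.112):
    """th deg, signed w0; rows in tool axes now; rotd = total world yaw"""
    t=dt+np.arange(1,n+1)*.125; te=np.minimum(t,abs(w0)/al); a=np.radians(th)+np.sign(w0)*(abs(w0)*te-al*te**2/2)
    P=A+r*np.c_[np.cos(a),np.sin(a)]; d=np.c_[(P-cmd)*100,np.zeros(n)]
    Rm=R.from_quat(observe()['ee_rot']); print(np.round(Rm.inv().apply(d)[:,:2],2).tolist(),'cmd',P[-1].round(4).tolist(),'th',np.degrees(a[-1]).round(1),'w',abs(w0)-al*te[-1])
E
python3 - <<'E'
from h import *
c=calibration('wrist'); s=observe(); print(s['clock'])
ang=lambda q:np.degrees(np.arctan2(*(q-A)[::-1]))
for p in((297.5,260),(296.5,256.3)): q=atz('wrist',*p,.142,c); print(q,ang(q),np.hypot(*(q-A)))
follow2(ang(q),-.27,.05,9,s['eef_pos'][:2])
E
```

```text
24.475
[0.45710121 0.0518916 ] -171.66125548171374 0.11107306203056057
[0.4567623  0.05336121] -172.43577805782076 0.11120541207983718
[[3.88, -0.99], [4.24, -1.01], [4.59, -1.03], [4.94, -1.03], [5.28, -1.02], [5.61, -1.0], [5.93, -0.97], [6.25, -0.94], [6.55, -0.9]] cmd [0.4563, 0.0852] th -188.8 w 0.217125
```

>>> drive_tool(
  deltas=[
    [1,[2,-0.5,0],[0,0,0]],
    [1,[4.0,-1.0,0],[0,0,0]],
    [1,[4.59,-1.03,0],[0,0,0]],
    [1,[4.94,-1.03,0],[0,0,0]],
    [1,[5.28,-1.02,0],[0,0,0]],
    [1,[5.61,-1.0,0],[0,0,0]],
    [1,[5.93,-0.97,0],[0,0,0]],
    [1,[6.25,-0.94,0],[0,0,0]],
  ],
)

```text
clock: 25.48
eef_pos: [0.4559, 0.0822, 0.142]
ee_rot: [0.707, 0.707, -0.0, 0.0]
ft_force: [0.5, 0.4, -0.3]
width: 1.001
gripper_force: 0.0
```

```bash
python3 - <<'E'
from h import *
see('g3')
E
```

```text
blob [477, 256, 97, 84, 6372] [524.7 297.8] knob xy [0.5334 0.0991]
blob [281, 295, 78, 81, 5083] [318.9 335.5] knob xy [0.4556 0.082 ]
blob [0, 322, 640, 158, 46274] [315.  431.4] knob xy [0.4539 0.0332]
blob [224, 329, 46, 48, 1913] [247.7 354.5] knob xy [0.4269 0.0731]
t 25.475 tcp [0.4559 0.0822 0.142 ] ang 172.71 r 0.112 F [ 0.5  0.4 -0.3] w 1.0
tcp px [319.67784076 334.94084903]
```

```bash
python3 - <<'E'
from h import *
follow2(172.8,-.223,.05,16,[.4559,.0822],al=.042)
E
```

```text
[[0.41, 0.06], [0.7, 0.11], [0.99, 0.17], [1.26, 0.24], [1.53, 0.31], [1.79, 0.38], [2.04, 0.46], [2.28, 0.54], [2.51, 0.62], [2.73, 0.71], [2.95, 0.8], [3.16, 0.89], [3.35, 0.98], [3.54, 1.07], [3.72, 1.16], [3.9, 1.25]] cmd [0.4684, 0.1212] th 151.7 w 0.13690000000000002
```

>>> drive_tool(
  deltas=[
    [0.86,[0.41,0.06,0],[0,0,0]],
    [0.72,[0.7,0.11,0],[0,0,0]],
    [0.6,[0.99,0.17,0],[0,0,0]],
    [0.52,[1.26,0.24,0],[0,0,0]],
    [0.47,[1.53,0.31,0],[0,0,0]],
    [0.44,[1.79,0.38,0],[0,0,0]],
    [0.42,[2.04,0.46,0],[0,0,0]],
    [0.4,[2.28,0.54,0],[0,0,0]],
    [0.38,[2.51,0.62,0],[0,0,0]],
    [0.36,[2.73,0.71,0],[0,0,0]],
    [0.34,[2.95,0.8,0],[0,0,0]],
    [0.31,[3.16,0.89,0],[0,0,0]],
    [0.28,[3.33,0.97,0],[0,0,0]],
    [0.25,[3.46,1.03,0],[0,0,0]],
    [0.25,[3.54,1.07,0],[0,0,0]],
    [0.25,[3.57,1.08,0],[0,0,0]],
    [0.25,[3.57,1.08,0],[0,0,0]],
  ],
  newtons=20,
)

```text
clock: 27.65
eef_pos: [0.4667, 0.1179, 0.1421]
ee_rot: [0.707, 0.707, 0.0, -0.0]
ft_force: [-1.8, -0.6, 5.3]
width: 0.36
gripper_force: 19.7
```

```bash
python3 - <<'E'
from h import *
s=observe(); cmd=np.array([.4559+.0108,.0822+.0357]); ang=lambda q:np.degrees(np.arctan2(*(q-A)[::-1]))%360
print(s['clock'],s['eef_pos'],ang(s['eef_pos'][:2]),np.hypot(*(s['eef_pos'][:2]-A)),ang(cmd),s['ft_force'])
f=np.sin(np.linspace(0,np.pi,19))[1:18]; 
th=ang(cmd)+np.cumsum(np.r_[f,.0,0]/f.sum())[:19]*(204.7-ang(cmd)); arc(ang(cmd),th)
E
```

```text
27.65 [0.46669205 0.11787986 0.14209003] 153.56034609228766 0.11202537896149604 153.54931150440615 [-1.83602931 -0.55957139  5.34047142]
[[-0.14, -0.07], [-0.41, -0.19], [-0.81, -0.36], [-1.34, -0.56], [-1.98, -0.76], [-2.71, -0.94], [-3.52, -1.08], [-4.38, -1.16], [-5.26, -1.17], [-6.11, -1.12], [-6.93, -1.0], [-7.67, -0.85], [-8.32, -0.67], [-8.85, -0.49], [-9.26, -0.33], [-9.53, -0.21], [-9.67, -0.15], [-9.67, -0.15], [-9.67, -0.15]] end 204.7
```

>>> drive_tool(
  deltas=[
    [0.25,[-0.14,-0.07,0],[0,0,-1]],
    [0.25,[-0.41,-0.19,0],[0,0,-2]],
    [0.25,[-0.81,-0.36,0],[0,0,-4]],
    [0.25,[-1.34,-0.56,0],[0,0,-6]],
    [0.25,[-1.98,-0.76,0],[0,0,-8]],
    [0.25,[-2.71,-0.94,0],[0,0,-10]],
    [0.25,[-3.52,-1.08,0],[0,0,-12]],
    [0.25,[-4.38,-1.16,0],[0,0,-14]],
    [0.25,[-5.26,-1.17,0],[0,0,-16]],
    [0.25,[-6.11,-1.12,0],[0,0,-18]],
    [0.25,[-6.93,-1.0,0],[0,0,-20]],
    [0.25,[-7.67,-0.85,0],[0,0,-22]],
    [0.25,[-8.32,-0.67,0],[0,0,-23.5]],
    [0.25,[-8.85,-0.49,0],[0,0,-24.5]],
    [0.25,[-9.26,-0.33,0],[0,0,-25]],
    [0.25,[-9.53,-0.21,0],[0,0,-25]],
    [0.25,[-9.67,-0.15,0],[0,0,-25]],
    [0.25,[-9.67,-0.15,0],[0,0,-25]],
    [0.25,[-9.67,-0.15,0],[0,0,-25]],
  ],
)

```text
clock: 30.02
eef_pos: [0.4653, 0.0212, 0.1421]
ee_rot: [0.537, 0.843, 0.0, -0.0]
ft_force: [-0.1, -0.5, 5.4]
width: 0.361
gripper_force: 19.7
```

```bash
python3 - <<'E'
from h import *
import pickle
s=observe(); ang=lambda q:np.degrees(np.arctan2(*(q-A)[::-1]))
print(s['clock'],s['eef_pos'],ang(s['eef_pos'][:2]),s['ft_force'],'tool F',R.from_quat(s['ee_rot']).inv().apply(s['ft_force']))
c=calibration('wrist');im=capture('wrist');pickle.dump(c,open('w3.pkl','wb'));cv2.imwrite('pics/w3.png',cv2.convertScaleAbs(im[:,:,::-1],alpha=1.6,beta=15))
s=observe();print('tool F',R.from_quat(s['ee_rot']).inv().apply(s['ft_force']),s['wrist_torque'])
E
```

```text
30.025 [0.4652547  0.02123336 0.14207658] -155.31439448878848 [-0.09882728 -0.50420494  5.36071699] tool F [-0.41465344 -0.30245441 -5.36077047]
tool F [-0.93631322 -0.95821733 -5.55527059] [-0.04909936  0.16741548 -0.02317248]
```

View pics/w3.png

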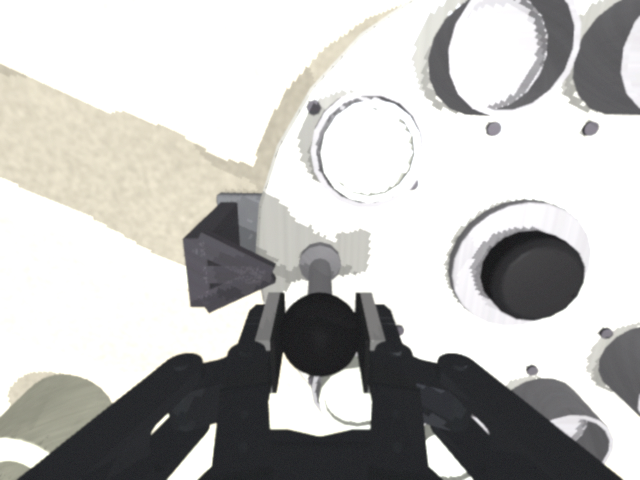

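Pointer tip at (275,272), its back corners at (184,237) and (194,311), post foot at (320,258), hub top at (533,276).

```bash
python3 - <<'E'
from h import *
import pickle
c=pickle.load(open('w3.pkl','rb')); g=lambda x,y,z:atz('wrist',x,y,z,c)
ang=lambda q:np.degrees(np.arctan2(*(q-A)[::-1]))
a,b=g(184,237,.092),g(194,311,.092);m=(a+b)/2
for n,q in dict(tip=g(275,272,.089),mid=m,foot=g(320,258,.074),hub=g(533,276,.098)).items():print(n,q,ang(q),np.hypot(*(q-A)))
t=g(275,272,.089); f=g(320,258,.074)
print(np.hypot(*(a-b)),'normal',np.degrees(np.arctan2(*(a-b)[::-1]))+90,'mid->tip',np.degrees(np.arctan2(*(m-t)[::-1])))
E
```

```text
tip [0.44282972 0.0136677 ] -156.36759845851373 0.13553692105160237
mid [ 0.40282779 -0.00552668] -155.8741508401729 0.17988520813637096
foot [0.46374997 0.02535048] -157.5559338735768 0.11171190836416836
hub [0.56028352 0.07099998] 155.9315665802594 0.007356014463166133
0.042444634102795475 normal 205.48257342759598 mid->tip -154.36661724898875
```

Both agree within about 0.5° and the side force is near zero, so I'll release very gently with the fingers closing along the radius.

>>> drive_tool(
  deltas=[
    [0.32,[0,0,0],[0,0,0]],
    [0.34,[0,0,0],[0,0,0]],
    [0.35,[0,0,0],[0,0,0]],
    [0.36,[0,0,0],[0,0,0]],
    [0.37,[0,0,0],[0,0,0]],
    [0.38,[0,0,0],[0,0,0]],
    [0.4,[0,0,0],[0,0,0]],
    [0.43,[0,0,0],[0,0,0]],
    [0.48,[0,0,0],[0,0,0]],
    [0.58,[0,0,0],[0,0,0]],
    [0.7,[0,0,0],[0,0,0]],
  ],
)

```text
clock: 31.45
eef_pos: [0.4652, 0.0212, 0.142]
ee_rot: [0.537, 0.843, 0.0, 0.0]
ft_force: [-0.1, 0.8, -0.5]
width: 0.7
gripper_force: 0.0
```

```bash
python3 - <<'E'
from h import *
see('r1')
for i in range(8): capture('top')
see('r2')
E
```

```text
blob [206, 204, 32, 38, 1009] [223.2 223.1] knob xy [0.4147 0.0488]
blob [482, 232, 101, 86, 5201] [530.4 278.2] knob xy [0.5255 0.077 ]
blob [282, 293, 78, 82, 5068] [320.2 333.8] knob xy [0.4653 0.0219]
blob [9, 319, 621, 161, 46446] [319.2 426.4] knob xy [ 0.4847 -0.0207]
t 31.45 tcp [0.4652 0.0212 0.142 ] ang -155.29 r 0.1121 F [-0.1  0.8 -0.5] w 0.7
tcp px [319.29289302 334.9534465 ]
blob [206, 204, 32, 38, 1009] [223.2 223.1] knob xy [0.4147 0.0488]
blob [482, 232, 101, 86, 4937] [529.3 278.3] knob xy [0.5252 0.0768]
blob [282, 293, 78, 82, 5070] [320.2 333.8] knob xy [0.4653 0.0219]
blob [9, 319, 621, 161, 46470] [319.2 426.3] knob xy [ 0.4847 -0.0207]
t 31.9 tcp [0.4652 0.0212 0.142 ] ang -155.3 r 0.1121 F [0.4 0.6 0.4] w 0.71
tcp px [319.28064544 334.920317  ]
```

>>> drive_tool(
  deltas=[
    [0.85,[0,0,0],[0,0,0]],
    [1,[0,0,0],[0,0,0]],
    [1,[0,0,0],[0,0,0]],
    [1,[0,0,-1],[0,0,0]],
    [1,[0,0,-3],[0,0,0]],
    [1,[0,0,-6],[0,0,0]],
    [1,[0,0,-10],[0,0,0]],
    [1,[2,0,-14],[0,0,0]],
    [1,[6,3,-15],[0,0,0]],
    [1,[11,6,-15],[0,0,0]],
    [1,[16,9,-15],[0,0,0]],
    [1,[21,12,-15],[0,0,0]],
    [1,[26,15,-15],[0,0,0]],
    [1,[30,18,-15],[0,0,0]],
    [1,[32,19,-15],[0,0,0]],
    [1,[32,19,-15],[0,0,0]],
    [1,[32,19,-15],[0,0,0]],
  ],
)

```text
clock: 34.08
eef_pos: [0.5023, 0.3885, 0.2921]
ee_rot: [0.538, 0.843, -0.001, 0.0]
ft_force: [-0.5, -0.2, -0.9]
width: 1.001
gripper_force: 0.0
```

```bash
python3 - <<'E'
from h import *
s=observe();print(s['clock'],s['eef_pos'])
ims=[capture('top') for _ in range(6)]
d=[int(cv2.absdiff(ims[0],i)[175:330,200:355].max()) for i in ims];print(d)
a=np.mean(ims,0).astype(np.uint8)[:,:,::-1]; b=capture('side')[:,:,::-1]
x=cv2.resize(cv2.convertScaleAbs(a[225:325,245:345],alpha=1.6),(500,500),interpolation=2)
y=cv2.resize(b[205:325,215:287],(300,500),interpolation=2); cv2.imwrite('pics/fin.png',np.hstack([x,y]))
g=a.max(2)
m=cv2.inRange(g,0,38)[225:325,245:345]; n,l,st,ce=cv2.connectedComponentsWithStats(m)
for i in range(1,n):
    if st[i,4]>30: print(st[i],ce[i]+[245,225])
E
```

```text
34.075 [0.50230745 0.38850937 0.29207245]
[0, 5, 5, 6, 6, 6]
[ 21  10  19  19 290] [275.12758621 243.93448276]
[ 42  55  12  13 126] [292.8968254 286.       ]
```

View pics/fin.png

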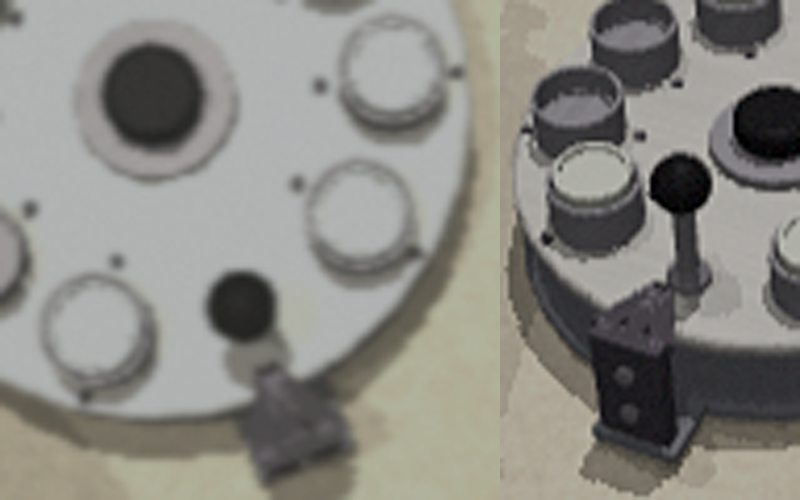

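The final view shows the carousel at rest, with the ball at top-camera pixel (292.9,286.0) and the tip at about (298.2,297.7), in line. A quick numeric check follows.

```bash
python3 - <<'E'
from h import *
g=lambda x,y,z:atz('top',(x+.5)/5-.5+245,(y+.5)/5-.5+225,z)
hub=atz('top',275.1,243.9,.098); k=atz('top',292.9,286,.142); t=g(268,366,.089)
m=(g(264,480,.07)+g(353,448,.07))/2
for O in(A,hub):
    print(O,[ (np.degrees(np.arctan2(*(q-O)[::-1])).round(2),np.hypot(*(q-O)).round(4)) for q in(k,t,m)])
E
```

```text
[0.567 0.068] [(np.float64(-155.71), np.float64(0.113)), (np.float64(-155.6), np.float64(0.1377)), (np.float64(-155.76), np.float64(0.1854))]
[0.56391243 0.06738501] [(np.float64(-155.34), np.float64(0.1099)), (np.float64(-155.3), np.float64(0.1347)), (np.float64(-155.53), np.float64(0.1823))]
```

The knob and pointer bearings agree to about 0.1°, so I'm handing the job in.

```bash
python3 -c "
from bench import *
print(finish_job())"
```

```text
the job is handed in; nothing more can be done
None
```

The carousel was spun to 1.05 rad/s, coasted about 9 s with the open gripper following within about 3 mm, then was caught and left at rest with the knob within about 0.2° of the pointer; my first release kicked it about 20° off (peak about 0.3 rad/s), so I caught it again and let go a second time, and handed it in at about 34 s.

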